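# Issue a bin of cones from the flow lane and lock the lane

## Task

Take the front bin of cones out of the sloped roller lane, over its low lip and out from under the wire deck, so that the bins behind roll down to the stop, and set it down upright inside the plywood tray: carry it upright and do not drop it. Then swing the lane's keeper gate fully shut and lock it by dropping the steel pin all the way through the gate's hole and the bracket's hole below it. Leave the other two bins in the lane and do not disturb the beaker, the jar or the wooden rib.

Things in the scene. Friction and masses are not known exactly. Their poses are not given: they have to be found in the camera images.
- lane: Fixed gravity flow rack, one lane. Origin on the table below the stop, mid-width; own x level, up the lane (about world +y), own y to its left (about world -x). The white roller plane is 70 mm high at the stop and climbs 10 deg towards +x for 285 mm. Side guides, 66 mm apart, 6 mm thick, stand 6 mm above the rollers. Posts at the mouth: gate pivot at own (-24, -80) mm, bracket's at (-24, 112).
- stop (a point): Middle of the lane on the roller plane at the stop lip's inner face, lane own (0, 0, 70) mm, axes as the lane's. The lip is 8 mm thick and stands 12 mm above the rollers: lift a bin about 15 mm before it comes forward over it.
- deck (a point): Middle of the front bar (4 mm radius) of the see-through wire deck over the lane: lane own (42, 0, 217) mm. The deck runs from here 270 mm up the lane, y +-79 mm, level; posts (7 mm radius) at own x 90 and 260, y +-75 mm. It bars a gripper coming straight down on the front bin: tilt the tool 30 to 45 deg, fingers pointing down and up the lane (own +x), and draw the bin out along own -x.
- bin_front: Front bin of three identical grey plastic bins filled with small terracotta cones; a solid block of 75 mm (own x, along the lane) x 60 mm (y) x 50 mm (z), about 0.25 kg. Origin: centre of the underside. It starts at the lane's stop, tilted 10 degrees with the lane (own z leans towards the lane's -x). Grip it across its 60 mm width.
- bin_mid: The second bin, same size, directly behind and touching the front bin. It rolls down to the stop by itself when the front bin is taken out; its origin then lies 37 mm up the slope from the stop.
- bin_back: The third bin, same size, behind the second one; it follows it down the lane.
- tray: Fixed open plywood tray, outside 145 mm (own x) x 165 mm (y) x 26 mm high, walls 6 mm, floor 6 mm thick. Origin: centre of its underside on the table.
- gate (a joint): Keeper gate: steel bar (10 x 10 mm, underside at z = 105 mm) that swings level about the upright pivot at lane own (-24, -80) mm. Rad: 0 = fully shut at its stop, bar across the mouth along the lane's +y; it opens out of the mouth (-x) and on round, to 2.4. At q it points from the pivot along lane (-sin q, +cos q). It stays where left; needs about 1 N at the knob.
- gate_knob (a point): Top of the gate's upright black knob (cylinder of 14 mm diameter, 50 mm tall, from z = 115 to 165 mm), 90 mm from the pivot along the bar. Its axes turn with the gate.
- gate_hole (a point): Centre of the upper mouth of the 13 mm round hole in the gate's end tab (34 x 34 x 8 mm, top at z = 113 mm), 160 mm from the pivot. With the gate shut it lies over the bracket's hole.
- bracket_hole (a point): Centre of the upper mouth of the 13 mm round hole through the lane's fixed bracket (8 mm thick, top at z = 100 mm), at lane own (-24, +80) mm.
- pin: Loose steel lock pin, 88 mm tall, 60 g: shaft of 8 mm diameter with a round tip, 48 mm long, then a round head of 18 mm diameter and 40 mm height. Origin at the tip, own z along the pin to the head. It starts upright in the brick's hole with the head resting on the brick's top, tip about 7 mm above the table. Locked, its head rests on the gate's tab and the tip is 48 mm below the tab's top.
- brick: Fixed pale firebrick, 75 x 75 x 55 mm high, with a 12 mm vertical hole in the middle that parks the pin. Origin: centre of its underside on the table.
- beaker: Bystander: loose terracotta beaker, 72 mm across, 85 mm high, standing on the table. Origin: centre of the underside. Leave alone.
- jar: Bystander: loose white jar with lid, 60 mm across, 85 mm high, standing on the table. Origin: centre of the underside. Leave alone.
- rib: Bystander: loose flat wooden potter's rib, 70 x 40 x 8 mm, lying on the table. Origin: centre of the underside. Leave alone.
There are look-alikes about, which are no part of the job. Leave any green look-alike of the bin_front alone.

How it is judged:
By the outcome, as a careful person would: the job done as asked, in the order asked, and still so for the second after the job is handed in, with the robot touching nothing.
It also fails if it takes over 72 s, if anything falls off the work surface, if the arm or the gripper's body presses on something with over 40 N, if the wrist force passes 120 N, or if a joint passes its speed limit or range.

## Robot

A 6-joint arm with a two-finger parallel gripper is mounted at the origin on the work surface. World frame = base frame: x ahead of the robot, y to its left, z up, the work surface at z = 0. Lengths are in m, angles in degrees, forces in N, time in s.
With the tool pointing down it reaches from about 0.35 to 0.875 m from the base axis. Payload 4.2 kg.
Tool frame: the origin (TCP) lies midway between the tips of the shut fingers; the grasp point (between the pads) lies 19 mm behind it; z points along the fingers, y is the line along which they close (so a half turn about z gives the same grasp; the last joint's range is limited). The gripper opens to 87 mm and grips with 3 to 60 N. Pads are 19 mm wide; open, the fingers measure 117 mm over their backs; the gripper's body (75 mm by 190 mm) begins 51 mm behind the grasp point.
Start: joints at [87.353, 22.042, 0.453, 0, -68.411, -14.817], TCP at [0.188, 0.596, 0.223] pointing down, gripper open.
Joint ranges: [-179.83, 179.83], [-69.29, 118.12], [-61.27, 80.66], [-181.25, 117.63], [-171.15, -9.14], [-177.46, 177.46]. Speed limits (degrees/s): [159.86, 159.86, 180, 180, 180, 180].

## Interface

Orientations are given as a 3x3 rotation matrix whose columns are the frame's x, y, z axes.
In Python, from station import r, cams gives the robot as it stands.
- The arm moves only by the tool play_rows, never from a script. Its argument "commands" is text: rows parted by semicolons, each of 6 numbers parted by spaces: the shift along the world's x, y, z normalised to -1 to 1, where 1 is 30 mm, then the turn, a rotation vector about the world's x, y, z normalised to -1 to 1, where 1 is 0.15 rad. A call has 1 to 20 rows; each row shifts and turns the commanded pose from where the row before left it; what a row does not reach is not made up. A row lasts 1/10 s, in which the tool goes at most 50 mm and 8.59 degrees, less where a joint would pass 70% of its speed; a pose out of reach is approached as far as the arm can. A call with a number of a shift or a turn outside -1 to 1 is refused whole. A call with a gripper value outside its range is refused whole. "grip" is the finger opening in mm, from 0 to 87, set as the call begins (left out, the last holds). The fingers move at their own pace and stop on an object; the grip force is fixed at half the most. Time passes only in rows, so rows that do not move let the fingers close. It gives the time, the measured TCP pose, the force, the opening and the grip force at its end, in the units of the state.
- r.sense(): the state, without advancing time (a new reading comes with each control period).
- cams.capture(name): name is "scene" or "top" or "wrist"; returns (picture, depth): 400x640x3 uint8, blue, green, red; 400x640 float32, m along the optical axis (not along the pixel's ray), 0 where there is no reading.
- cams.camera_info(name): a dict with "mtx" (3x3 intrinsics, pixels), "R" (3x3) and "t" (3): a world point X has camera coordinates R X + t. Camera axes: x right, y down, z forward; pixel columns grow to the right and rows downward; lengths in m; the calibration is good to about 2 mm. A picture is of the moment at which its call begins: read the wrist's pose just before it. camera_info takes no time and is no camera call; for the wrist camera it gives the pose at the moment of the call.
- r.finish_job(): hands the job in; it is judged then, once.
The state is a dict: "time_s": time; "joints": joint angles; "joint_velocities": joint speeds; "effort": joint torques, N m; "tcp_pos": TCP position; "ee_rot": TCP orientation; "wrist_force": force on the tool from outside, world axes, zero at the start; "moment": the same for the moment, N m; "gripper_width": opening from 0.0 (shut) to 1.0 (fully open); "gripper_force": force on a finger pad.
Only numpy, scipy, OpenCV 4.12 (cv2) and the standard library are available. Lean on these libraries where they do the work, as an engineer would, in place of code of your own. Each camera call takes 0.05 s, during which the arm holds its last target. There are 200 camera calls.

## Working session

There is one attempt and no reset: what is moved stays moved. The work goes in short steps, Python scripts to look and compute and a tool call to move; the robot and the scene stay as the last step left them, time stands still between calls to the robot, and variables do not carry over. Pictures are saved under pics/ and viewed, at most 10 in all, crops included, and the job is handed in when it is done.

Besides the shell and the picture viewer there is one more tool, called after "Request:" by a JSON object that holds its "api" and its "payload". play_rows: Moves the arm, as the interface text tells. Scaled input: -1 to 1 covers 30 mm each way for a shift and 0.15 rad each way for a turn. Its arguments: {"type":"object","properties":{"commands":{"type":"string"},"grip":{"type":"number"}},"required":["commands"]}

```bash
ls; mkdir -p pics
cat > h.py <<'E'
import numpy as np, cv2
from station import r, cams
def cap(n):
    i=cams.camera_info(n); p,d=cams.capture(n); return p,d,i
def unproj(d,i):
    K=np.array(i['mtx']);R=np.array(i['R']);t=np.array(i['t'])
    v,u=np.mgrid[0:d.shape[0],0:d.shape[1]]
    X=np.stack([(u-K[0,2])/K[0,0]*d,(v-K[1,2])/K[1,1]*d,d],-1)
    return (X-t.ravel())@R
def ray(u,v,z,i):
    K=np.array(i['mtx']);R=np.array(i['R']);t=np.array(i['t']).ravel()
    c=-R.T@t; w=R.T@np.array([(u-K[0,2])/K[0,0],(v-K[1,2])/K[1,1],1]); return c+w*(z-c[2])/w[2]
E
python3 - <<'E'
from h import *
for n in('scene','top'):
    p,d,i=cap(n); cv2.imwrite(f'pics/{n}0.png',p); np.savez(f'{n}0.npz',p=p,d=d,**{k:np.array(i[k]) for k in('mtx','R','t')})
    R=np.array(i['R']);print(n,-R.T@np.array(i['t']).ravel(),R[2],(d>0).mean())
E
```

```text
pics
scene [ 0.99280984 -0.68962449  0.91739083] [-0.43753093  0.59574847 -0.67353577] 0.99576953125
top [ 0.3549392  -0.0182688   1.30146206] [ 0.13350576 -0.02656656 -0.99069189] 0.9959453125
```

View pics/scene0.png

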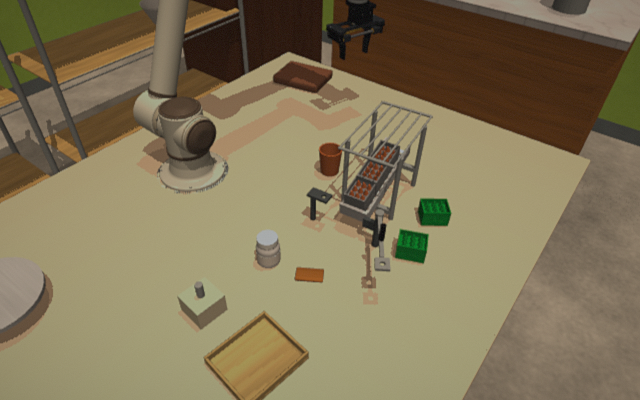

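View pics/top0.png

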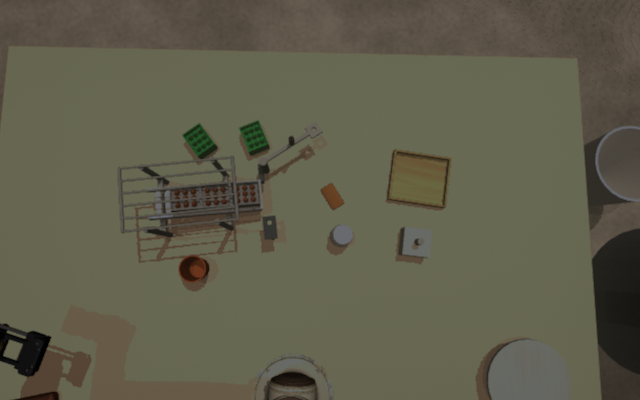

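The scene picture shows the rack with the gate open to (382,264), the tray at (256,355), and the brick and pin at (200,290). In the top picture the lane mouth is at about (262,195), the bracket at (270,227), the gate tab at (314,130), the tray at (419,179) and the pin at (419,241). Next I measure these.

Run:
```python
from h import *
i=dict(np.load('top0.npz')); p,d=i['p'],i['d']; X=unproj(d,i); np.set_printoptions(precision=4,suppress=True)
c=cv2.resize(p[110:260,110:345],None,fx=3.4,fy=3.4,interpolation=cv2.INTER_CUBIC); cv2.imwrite('pics/topc.png',c)
def reg(name,u0,u1,v0,v1,z0,z1):
    S=X[v0:v1,u0:u1].reshape(-1,3); S=S[(S[:,2]>z0)&(S[:,2]<z1)]
    rc=cv2.minAreaRect((S[:,:2]*1000).astype(np.float32)) if len(S)>4 else None
    print(name,len(S),S.mean(0) if len(S) else '',rc)
reg('pinhead',400,440,220,265,.080,.12)
reg('brick',395,445,220,265,.045,.065)
reg('tray',380,460,145,215,.018,.035)
reg('trayfloor',380,460,145,215,.003,.012)
reg('bracket',255,285,205,245,.09,.112)
reg('gatetab',300,325,118,142,.1,.125)
reg('knob',280,300,130,150,.15,.175)
reg('gatebar',255,325,118,180,.108,.122)
reg('frontbin',234,270,180,212,.105,.15)
reg('deck',110,240,150,240,.2,.235)
reg('jar',325,360,220,255,.07,.1)
reg('beaker',175,215,250,290,.07,.1)
reg('rib',318,348,180,212,.004,.015)
for u,v in((263,170),(291,141),(314,130),(270,227),(248,194),(265,195),(419,241)): print(u,v,X[v,u])
print(r.sense()['tcp_pos'],r.sense()['ee_rot'])
```

```text
pinhead 44 [ 0.4161 -0.3296  0.0936] ((415.54412841796875, -330.56854248046875), (16.609907150268555, 15.90536880493164), 84.91195678710938)
brick 727 [ 0.4158 -0.3296  0.0555] ((416.4056701660156, -331.0700988769531), (76.52586364746094, 75.25022888183594), 83.88743591308594)
tray 532 [ 0.5986 -0.3525  0.0254] ((599.126708984375, -350.7310791015625), (165.99729919433594, 145.8821563720703), 82.33172607421875)
trayfloor 2595 [ 0.5987 -0.3535  0.0065] ((597.846435546875, -358.43499755859375), (202.82388305664062, 235.19100952148438), 0.7782391309738159)
bracket 287 [0.4469 0.066  0.1002] ((447.71856689453125, 66.28168487548828), (59.88490676879883, 33.85980224609375), 6.803450107574463)
gatetab 200 [ 0.7044 -0.0399  0.1132] ((701.6035766601562, -34.189971923828125), (35.069190979003906, 61.05197525024414), 34.47555923461914)
knob 31 [0.6679 0.0124 0.1628] ((668.8668212890625, 12.578222274780273), (12.825825691223145, 11.579771995544434), 89.17562103271484)
gatebar 399 [0.6724 0.0077 0.1146] ((666.0198364257812, 17.631980895996094), (35.069190979003906, 186.77731323242188), 34.47555923
[... 312 characters left out ...]
((433.25543212890625, -125.07943725585938), (50.79220199584961, 51.07251739501953), 1.5862809419631958)
beaker 195 [0.3384 0.2703 0.0825] ((338.9412536621094, 266.283447265625), (69.61602020263672, 69.87760925292969), 55.680240631103516)
rib 374 [ 0.5456 -0.1027  0.0081] ((546.5211181640625, -104.522216796875), (89.90131378173828, 80.42618560791016), 0.5192480683326721)
263 170 [0.6106 0.0911 0.0369]
291 141 [0.6631 0.0114 0.1561]
314 130 [ 0.7402 -0.0511 -0.0033]
270 227 [0.4465 0.0635 0.1021]
248 194 [0.5314 0.1222 0.1102]
265 195 [0.5455 0.0868 0.    ]
419 241 [ 0.4152 -0.3285  0.0949]
[0.1874 0.5957 0.2216] [[ 0.9539 -0.3002 -0.0005]
 [-0.3002 -0.9539 -0.0019]
 [ 0.0001  0.0019 -1.    ]]
```

View pics/topc.png

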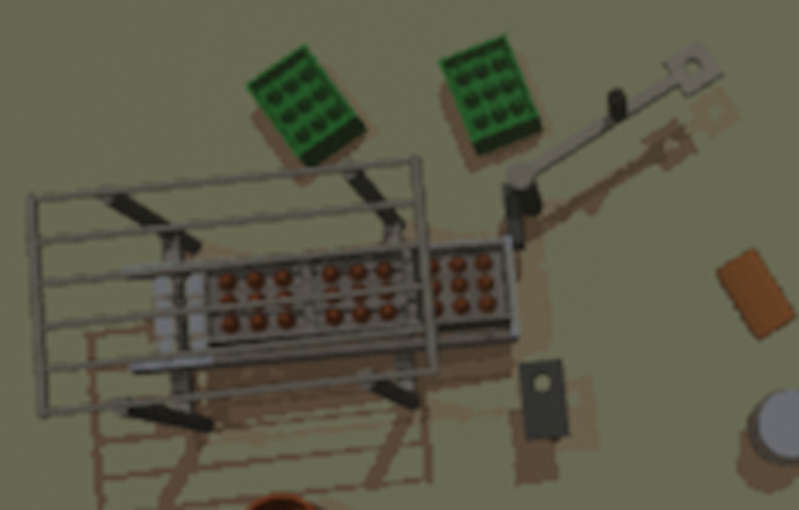

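The crop shows the gate pivot at (520,175), its hole at (693,67), the bracket hole at (542,383), and the front bin ending at the lip at x≈512. The lane's yaw is about 7°.

Run:
```python
from h import *
i=dict(np.load('top0.npz')); np.set_printoptions(precision=4,suppress=True)
f=lambda u,v,z: ray(110+u/3.4-.35,110+v/3.4-.35,z,i)
bh=f(542,383,.1); pv=f(520,175,.115); gh=f(693,67,.113)
print('bh',bh,'pv',pv,'gh',gh, np.linalg.norm((bh-pv)[:2]),np.linalg.norm((gh-pv)[:2]))
ly=(bh-pv)[:2]; print('yaw from posts',np.degrees(np.arctan2(-ly[1],-ly[0])))
# fit lane pose: points
L=np.array([[-24,80],[-24,-80],[177,0]])/1000; W=np.array([bh[:2],pv[:2],[.5153,.2758]])
Lc,Wc=L-L.mean(0),W-W.mean(0); H=Lc.T@Wc; U,S,V=np.linalg.svd(H); R=(U@V).T
t=W.mean(0)-R@L.mean(0); print(R,t,'yaw',np.degrees(np.arctan2(R[1,0],R[0,0])),'res',W-(L@R.T+t))
fb=(np.array([.5344,.1218])-t)@R; print('bin visible centre in lane',fb)
g=(gh[:2]-pv[:2])@R; print('q',np.degrees(np.arctan2(-g[0],g[1])))
for n,l in dict(bin=(36,0),bracket=(-24,80),piv=(-24,-80),deck=(42,0)).items(): print(n,R@(np.array(l)/1000)+t)
```

```text
bh [0.459  0.0663 0.1   ] pv [0.6185 0.086  0.115 ] gh [ 0.7076 -0.0467  0.113 ] 0.1607388572244384 0.15988331598968397
yaw from posts 7.037292166988275
[[-0.1185 -0.993 ]
 [ 0.993  -0.1185]] [0.536 0.1  ] yaw 96.80524914444123 res [[-0.0005 -0.0004]
 [ 0.0002  0.0004]
 [ 0.0003  0.    ]]
bin visible centre in lane [ 0.0218 -0.001 ]
q 117.05629357037769
bin [0.5317 0.1358]
bracket [0.4594 0.0667]
piv [0.6183 0.0857]
deck [0.531  0.1417]
```

Three points fix the lane, with residuals of 0.5 mm or less. I'm moving up and over the deck to a spot in front of the mouth.

Request:
{"api": "play_rows", "payload": {"commands": "0 0 .92 0 0 0;0 0 .92 0 0 0;0 0 .92 0 0 0;0 0 .92 0 0 0;0 0 .92 0 0 0", "grip": 87}}

```text
time_s: 0.6
tcp_pos: [0.1874, 0.5958, 0.3611]
ee_rot: [[0.954, -0.3, -0.0], [-0.3, -0.954, -0.001], [-0.0, 0.001, -1.0]]
wrist_force: [0.9, -0.2, -0.1]
gripper_width: 1.004
gripper_force: 0.0
```

Request:
{"api": "play_rows", "payload": {"commands": ".589 -.891 0 0 0 -.382;.589 -.891 0 0 0 -.382;.589 -.891 0 0 0 -.382;.589 -.891 0 0 0 -.382;.589 -.891 0 0 0 -.382;.589 -.891 0 0 0 -.382;.589 -.891 0 0 0 -.382;.589 -.891 0 0 0 -.382;.589 -.891 0 0 0 -.382;.589 -.891 0 0 0 -.382;.589 -.891 0 0 0 -.382;.589 -.891 0 0 0 -.382;.589 -.891 0 0 0 -.382;.589 -.891 0 0 0 -.382;.589 -.891 0 0 0 -.382;.589 -.891 0 0 0 -.382;.589 -.891 0 0 0 -.382;.589 -.891 0 0 0 -.382;.589 -.891 0 0 0 -.382;.589 -.891 0 0 0 -.382"}}

```text
time_s: 2.6
tcp_pos: [0.5413, 0.0604, 0.3601]
ee_rot: [[0.117, -0.993, -0.001], [-0.993, -0.117, -0.0], [-0.0, 0.001, -1.0]]
wrist_force: [0.1, 0.9, 1.4]
gripper_width: 1.001
gripper_force: 0.0
```

Request:
{"api": "play_rows", "payload": {"commands": "0 0 -.5 .578 .069 0;0 0 -.5 .578 .069 0;0 0 -.5 .578 .069 0;0 0 -.5 .578 .069 0;0 0 -.5 .578 .069 0;0 0 -.5 .578 .069 0;0 0 -.5 .578 .069 0;0 0 -.5 .578 .069 0;0 0 0 0 0 0"}}

```text
time_s: 3.5
tcp_pos: [0.5397, 0.06, 0.2363]
ee_rot: [[0.083, -0.993, -0.081], [-0.76, -0.115, 0.64], [-0.645, 0.009, -0.764]]
wrist_force: [0.5, -0.9, -1.2]
gripper_width: 1.001
gripper_force: 0.0
```

Run:
```python
from h import *
np.set_printoptions(precision=4,suppress=True)
s=r.sense(); print(s['tcp_pos'],s['ee_rot'],s['joints'],s['time_s'])
p,d,i=cap('wrist'); cv2.imwrite('pics/w1.png',p); np.savez('w1.npz',p=p,d=d,**{k:np.array(i[k]) for k in('mtx','R','t')})
X=unproj(d,i); o=np.array([.536,.1,0]); c,s_=np.cos(np.radians(96.8)),np.sin(np.radians(96.8)); R=np.array([[c,-s_,0],[s_,c,0],[0,0,1]])
L=(X-o)@R
# bin top plane in own coords
m=(L[...,2]>.112)&(L[...,2]<.14)&(abs(L[...,1])<.045)&(L[...,0]>-.02)&(L[...,0]<.075)&(d>0)
S=L[m]; print(len(S),np.percentile(S,[1,50,99],axis=0))
```

```text
[0.5397 0.06   0.2363] [[ 0.0827 -0.9933 -0.0809]
 [-0.7596 -0.1154  0.64  ]
 [-0.6451  0.0085 -0.7641]] [ -1.3958  20.0662   3.2044 -40.0359 -82.569   16.6396] 3.5
3967 [[-0.0101 -0.0287  0.1122]
 [ 0.0399  0.0008  0.12  ]
 [ 0.0672  0.0303  0.1339]]
```

View pics/w1.png

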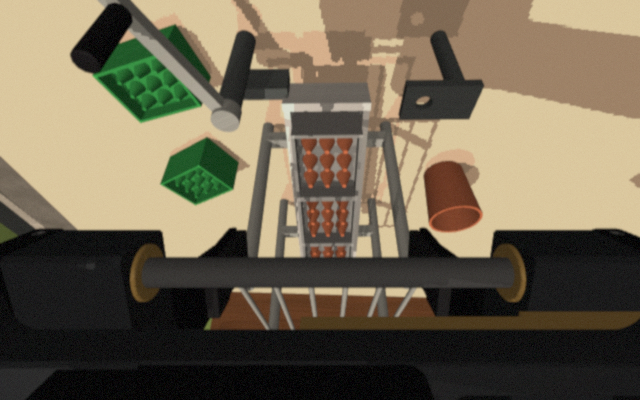

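The wrist view shows the front bin at about (328,150) with the deck clear. Its measured extent matches the model, so I'm going in.

Request:
{"api": "play_rows", "payload": {"commands": "-.03 .28 -.463;-.03 .28 -.463"}}

```text
schema error: expected 6 numbers
```

Request:
{"api": "play_rows", "payload": {"commands": "-.03 .28 -.463 0 0 0;-.03 .28 -.463 0 0 0;-.03 .28 -.463 0 0 0;-.03 .28 -.463 0 0 0;-.03 .28 -.463 0 0 0;-.03 .28 -.463 0 0 0;-.03 .28 -.463 0 0 0;-.03 .28 -.463 0 0 0;-.03 .28 -.463 0 0 0;-.03 .28 -.463 0 0 0;0 0 0 0 0 0;0 0 0 0 0 0"}}

```text
time_s: 4.75
tcp_pos: [0.532, 0.1456, 0.1013]
ee_rot: [[0.092, -0.993, -0.077], [-0.761, -0.12, 0.638], [-0.643, -0.0, -0.766]]
wrist_force: [0.1, -0.1, 0.1]
gripper_width: 1.0
gripper_force: 0.0
```

Request:
{"api": "play_rows", "payload": {"commands": "0 0 0 0 0 0;0 0 0 0 0 0;0 0 0 0 0 0;0 0 0 0 0 0;0 0 0 0 0 0;0 0 0 0 0 0;0 0 0 0 0 0;0 0 0 0 0 0", "grip": 50}}

```text
time_s: 5.55
tcp_pos: [0.5312, 0.1453, 0.1019]
ee_rot: [[0.092, -0.993, -0.078], [-0.76, -0.12, 0.639], [-0.643, 0.0, -0.766]]
wrist_force: [-4.4, -1.8, 4.8]
gripper_width: 0.687
gripper_force: 30.0
```

Request:
{"api": "play_rows", "payload": {"commands": ".0025 -.021 .1205 0 0 0;.0025 -.021 .1205 0 0 0;.0025 -.021 .1205 0 0 0;.0025 -.021 .1205 0 0 0;.0025 -.021 .1205 0 0 0;.0025 -.021 .1205 0 0 0;0 0 0 0 0 0"}}

```text
time_s: 6.25
tcp_pos: [0.5328, 0.1416, 0.124]
ee_rot: [[0.093, -0.993, -0.075], [-0.76, -0.119, 0.638], [-0.643, -0.002, -0.766]]
wrist_force: [0.1, -1.6, -2.1]
gripper_width: 0.683
gripper_force: 30.0
```

Request:
{"api": "play_rows", "payload": {"commands": ".033 -.276 0 0 0 0;.033 -.276 0 0 0 0;.033 -.276 0 0 0 0;.033 -.276 0 0 0 0;.033 -.276 0 0 0 0;.033 -.276 0 0 0 0;.033 -.276 0 -.144 -.017 0;.033 -.276 0 -.144 -.017 0;.033 -.276 0 -.144 -.017 0;.033 -.276 .1 -.144 -.017 0;.033 -.276 .1 -.144 -.017 0;.033 -.276 .1 -.144 -.017 0;.033 -.276 .1 -.144 -.017 0;.033 -.276 .1 -.144 -.017 0;0 0 0 0 0 0"}}

```text
time_s: 7.75
tcp_pos: [0.5467, 0.0253, 0.1392]
ee_rot: [[0.105, -0.993, -0.058], [-0.86, -0.12, 0.496], [-0.5, -0.002, -0.866]]
wrist_force: [0.4, -0.5, -1.5]
gripper_width: 0.687
gripper_force: 30.0
```

Run:
```python
from h import *
np.set_printoptions(precision=4,suppress=True)
s=r.sense(); print(s['tcp_pos'],s['ee_rot'],s['joints'],s['gripper_width'],s['wrist_force'])
p,d,i=cap('scene'); c=cv2.resize(p[90:290,230:470],None,fx=2.5,fy=2.5); cv2.imwrite('pics/s1.png',c)
```

```text
[0.5467 0.0253 0.1392] [[ 0.1047 -0.9928 -0.058 ]
 [-0.8599 -0.1196  0.4962]
 [-0.4996 -0.0021 -0.8663]] [  0.8652  23.9411  -3.8904 -32.188  -68.9108  19.6875] 0.6867287470173193 [ 0.3523 -0.5086 -1.539 ]
```

View pics/s1.png

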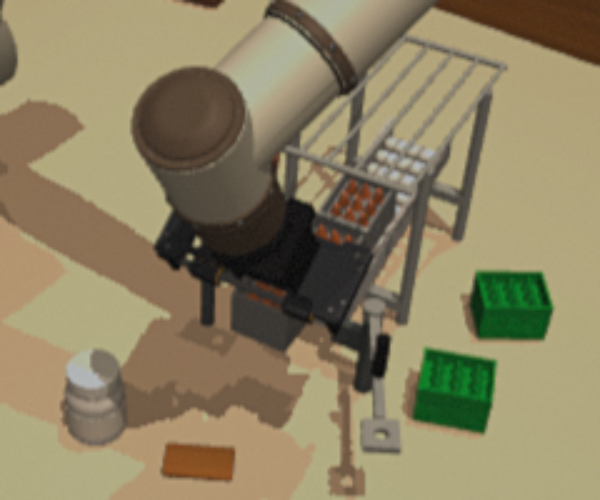

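The bin is held clear of the lane, and the mid bin has rolled to the stop. I'm carrying the front bin to the tray.

Request:
{"api": "play_rows", "payload": {"commands": "0 -.1 .5 0 0 0;0 -.1 .5 0 0 0;0 -.1 .5 0 0 0;0 -.1 .5 0 0 0;0 -.1 .4 0 0 0"}}

```text
time_s: 8.3
tcp_pos: [0.5467, 0.0105, 0.2125]
ee_rot: [[0.105, -0.993, -0.057], [-0.859, -0.12, 0.497], [-0.5, -0.003, -0.866]]
wrist_force: [-0.2, -0.1, -2.6]
gripper_width: 0.684
gripper_force: 30.0
```

Request:
{"api": "play_rows", "payload": {"commands": ".1 -.3 0 0 0 -.094;.1 -.645 0 0 0 -.094;.1 -.645 0 0 0 -.094;.1 -.645 0 0 0 -.094;.1 -.645 0 0 0 -.094;.1 -.645 0 0 0 -.094;.1 -.645 0 0 0 -.094;.1 -.645 0 0 0 -.094;.1 -.645 0 0 0 -.094;.1 -.645 0 0 0 -.094;.1 -.645 0 0 0 -.094;.1 -.645 0 0 0 -.094;.1 -.645 0 0 0 -.094;.1 -.645 0 0 0 -.094;.1 -.645 0 0 0 -.094;.1 -.645 0 0 0 -.094;.1 -.645 0 0 0 -.094;.1 -.645 0 0 0 -.094;0 -.3 0 0 0 0;0 0 0 0 0 0"}}

```text
time_s: 10.3
tcp_pos: [0.5999, -0.3376, 0.2095]
ee_rot: [[-0.117, -0.991, 0.067], [-0.857, 0.135, 0.496], [-0.501, 0.001, -0.865]]
wrist_force: [0.3, -0.1, -2.3]
gripper_width: 0.687
gripper_force: 30.0
```

Request:
{"api": "play_rows", "payload": {"commands": "0 0 -.3 0 0 0;0 0 -.6 0 0 0;0 0 -.6 0 0 0;0 0 -.6 0 0 0;0 0 -.6 0 0 0;0 0 -.6 0 0 0;0 0 -.6 0 0 0;0 0 -.6 0 0 0;0 0 -.4 0 0 0;0 0 -.2 0 0 0;0 0 0 0 0 0"}}

```text
time_s: 11.4
tcp_pos: [0.5999, -0.3359, 0.0562]
ee_rot: [[-0.116, -0.991, 0.066], [-0.857, 0.134, 0.497], [-0.501, 0.001, -0.865]]
wrist_force: [-0.0, 0.6, -2.0]
gripper_width: 0.688
gripper_force: 30.0
```

Request:
{"api": "play_rows", "payload": {"commands": "0 0 -.13 0 0 0;0 0 -.13 0 0 0;0 0 -.13 0 0 0;0 0 -.13 0 0 0;0 0 -.1 0 0 0;0 0 -.07 0 0 0;0 0 -.07 0 0 0;0 0 -.06 0 0 0;0 0 0 0 0 0"}}

```text
time_s: 12.3
tcp_pos: [0.6001, -0.336, 0.0324]
ee_rot: [[-0.116, -0.991, 0.067], [-0.858, 0.134, 0.497], [-0.501, 0.0, -0.865]]
wrist_force: [-0.3, 1.0, -2.2]
gripper_width: 0.69
gripper_force: 30.0
```

Request:
{"api": "play_rows", "payload": {"commands": "0 0 -.04 0 0 0;0 0 -.04 0 0 0;0 0 -.04 0 0 0;0 0 0 0 0 0"}}

```text
time_s: 12.7
tcp_pos: [0.6003, -0.3361, 0.0295]
ee_rot: [[-0.115, -0.991, 0.067], [-0.858, 0.133, 0.496], [-0.501, -0.001, -0.866]]
wrist_force: [0.2, 0.8, -1.2]
gripper_width: 0.688
gripper_force: 30.0
```

Contact is starting, so two small steps should seat it.

Request:
{"api": "play_rows", "payload": {"commands": "0 0 -.03 0 0 0;0 0 -.03 0 0 0;0 0 0 0 0 0"}}

```text
time_s: 13.0
tcp_pos: [0.6003, -0.3361, 0.0295]
ee_rot: [[-0.114, -0.991, 0.067], [-0.858, 0.133, 0.496], [-0.501, -0.001, -0.865]]
wrist_force: [-1.6, 1.5, 5.9]
gripper_width: 0.687
gripper_force: 30.0
```

Request:
{"api": "play_rows", "payload": {"commands": "0 0 0 0 0 0;0 0 0 0 0 0;0 0 0 0 0 0", "grip": 74}}

```text
time_s: 13.3
tcp_pos: [0.6003, -0.3361, 0.0271]
ee_rot: [[-0.116, -0.991, 0.067], [-0.858, 0.134, 0.496], [-0.501, -0.0, -0.866]]
wrist_force: [-1.2, -0.2, -0.5]
gripper_width: 0.827
gripper_force: 0.0
```

Request:
{"api": "play_rows", "payload": {"commands": "-.027 -.2 .345 0 0 0;-.054 -.4 .69 0 0 0;-.054 -.4 .69 0 0 0;-.054 -.4 .69 0 0 0;-.054 -.4 .69 0 0 0;0 0 .7 -.693 .093 0;0 0 .7 -.693 .093 0;0 0 .7 -.693 .093 0;0 0 .7 -.693 .093 0;0 0 .7 -.693 .093 0;0 0 0 0 0 0"}}

```text
time_s: 14.4
tcp_pos: [0.5946, -0.3887, 0.231]
ee_rot: [[-0.129, -0.992, 0.007], [-0.992, 0.129, -0.006], [0.005, -0.007, -1.0]]
wrist_force: [0.3, 0.6, -0.1]
gripper_width: 0.853
gripper_force: 0.0
```

Run:
```python
from h import *
np.set_printoptions(precision=4,suppress=True)
s=r.sense(); print(s['tcp_pos'],s['ee_rot'],s['joints'],s['time_s'])
p,d,i=cap('wrist'); X=unproj(d,i)
z=X[...,2]
m=(z>.045)&(z<.066)&(abs(X[...,0]-.6)<.075)&(abs(X[...,1]+.35)<.08)&(d>0)
S=X[m];print('bin top',len(S),S.mean(0) if len(S) else '',np.ptp(z[m]) if len(S) else '')
if len(S): print(cv2.minAreaRect((S[:,:2]*1000).astype(np.float32)))
```

```text
[ 0.5946 -0.3887  0.231 ] [[-0.129  -0.9916  0.0068]
 [-0.9916  0.129  -0.0059]
 [ 0.005  -0.0075 -1.    ]] [-20.0917  30.0403  14.5444   0.1905 -74.0236  12.6275] 14.4
bin top 1759 [ 0.599  -0.3498  0.0528] 0.01371578329725641
((598.9212036132812, -349.8101806640625), (75.7861557006836, 60.073936462402344), 82.35189056396484)
```

The bin sits level in the tray, centred at (0.599, -0.350). Next is the gate knob.

Request:
{"api": "play_rows", "payload": {"commands": ".144 .786 .02 0 0 .9;.144 .786 .02 0 0 .9;.144 .786 .02 0 0 .9;.144 .786 .02 0 0 .9;.144 .786 .02 0 0 .9;.144 .786 .02 0 0 .9;.144 .786 .02 0 0 .9;.144 .786 .02 0 0 .9;.144 .786 .02 0 0 .9;.144 .786 .02 0 0 .9;.144 .786 .02 0 0 .9;.144 .786 .02 0 0 .9;.144 .786 .02 0 0 .9;.144 .786 .02 0 0 .9;.144 .786 .02 0 0 .9;.144 .786 .02 0 0 .9;.144 .786 .02 0 0 .9;0 0 0 0 0 0", "grip": 60}}

```text
time_s: 16.25
tcp_pos: [0.6668, 0.0124, 0.2343]
ee_rot: [[0.829, 0.559, -0.003], [0.559, -0.829, 0.002], [-0.001, -0.003, -1.0]]
wrist_force: [0.3, 0.5, 0.8]
gripper_width: 0.691
gripper_force: 0.0
```

Run:
```python
from h import *
np.set_printoptions(precision=4,suppress=True)
s=r.sense(); print(s['tcp_pos'],s['ee_rot'],s['joints'],s['time_s'])
p,d,i=cap('wrist'); X=unproj(d,i); cv2.imwrite('pics/w2.png',p)
z=X[...,2]
m=(z>.158)&(z<.172)&(abs(X[...,0]-.668)<.03)&(abs(X[...,1]-.012)<.03)&(d>0)
S=X[m];print('knob',len(S),cv2.minAreaRect((S[:,:2]*1000).astype(np.float32)) if len(S)>4 else '')
```

```text
[0.6668 0.0124 0.2343] [[ 0.8292  0.5589 -0.0025]
 [ 0.5589 -0.8292  0.0017]
 [-0.0012 -0.0028 -1.    ]] [ 14.8695  25.8649   8.2314  -0.1347 -72.4817 109.1514] 16.25
knob 283 ((668.0354614257812, 9.731311798095703), (13.171372413635254, 13.586082458496094), 22.086666107177734)
```

View pics/w2.png

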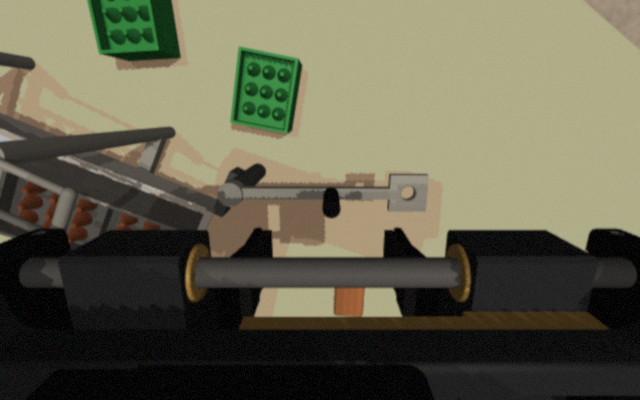

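The knob (330,200) is between the fingers and the bar is aligned with them. I'm descending and gripping.

Request:
{"api": "play_rows", "payload": {"commands": ".04 -.07 -.46 0 0 0;0 0 -.46 0 0 0;0 0 -.46 0 0 0;0 0 -.46 0 0 0;0 0 -.46 0 0 0;0 0 -.46 0 0 0;0 0 -.46 0 0 0;0 0 -.4 0 0 0;0 0 0 0 0 0"}}

```text
time_s: 17.2
tcp_pos: [0.6663, 0.0086, 0.1245]
ee_rot: [[0.831, 0.557, -0.005], [0.557, -0.831, -0.0], [-0.004, -0.003, -1.0]]
wrist_force: [0.3, 1.1, -0.7]
gripper_width: 0.69
gripper_force: 0.0
```

Request:
{"api": "play_rows", "payload": {"commands": "0 0 0 0 0 0;0 0 0 0 0 0;0 0 0 0 0 0;0 0 0 0 0 0;0 0 0 0 0 0;0 0 0 0 0 0;0 0 0 0 0 0", "grip": 8}}

```text
time_s: 17.9
tcp_pos: [0.6669, 0.0096, 0.1272]
ee_rot: [[0.831, 0.557, -0.002], [0.557, -0.831, 0.002], [-0.0, -0.003, -1.0]]
wrist_force: [-1.2, 0.7, 0.7]
gripper_width: 0.153
gripper_force: 30.3
```

Run:
```python
from h import *
np.set_printoptions(precision=4,suppress=True)
s=r.sense(); print(s['tcp_pos'],s['ee_rot'],s['time_s'],s['gripper_width'],s['wrist_force'])
p0=np.array([.6184,.0858]); k=np.array(s['tcp_pos'][:2])-p0; a0=np.arctan2(k[1],k[0]); print(np.hypot(*k),np.degrees(a0))
a1=np.radians(-173.2); print('sweep',np.degrees(a1-a0))
N=18; a=np.linspace(a0,a1,N+1); P=p0+.09*np.c_[np.cos(a),np.sin(a)]
print('rz',(a1-a0)/N/.15); 
for q in np.diff(P,axis=0)/.03: print('%.3f %.3f'%tuple(q),end=' ; ')
```

```text
[0.6669 0.0096 0.1272] [[ 0.8308  0.5566 -0.0017]
 [ 0.5566 -0.8308  0.0019]
 [-0.0003 -0.0025 -1.    ]] 17.9 0.1529967256971099 [-1.1769  0.7463  0.7302]
0.09032991342088931 -57.50866828789012
sweep -115.69133171210989
rz -0.7478498719974985
-0.293 -0.164 ; -0.310 -0.131 ; -0.323 -0.095 ; -0.331 -0.058 ; -0.336 -0.021 ; -0.336 0.017 ; -0.332 0.054 ; -0.324 0.091 ; -0.312 0.127 ; -0.295 0.161 ; -0.276 0.193 ; -0.252 0.223 ; -0.226 0.249 ; -0.196 0.273 ; -0.165 0.293 ; -0.131 0.310 ; -0.095 0.323 ; -0.058 0.331 ;
```

Request:
{"api": "play_rows", "payload": {"commands": "-.293 -.164 0 0 0 -.748;-.310 -.131 0 0 0 -.748;-.323 -.095 0 0 0 -.748;-.331 -.058 0 0 0 -.748;-.336 -.021 0 0 0 -.748;-.336 .017 0 0 0 -.748;-.332 .054 0 0 0 -.748;-.324 .091 0 0 0 -.748;-.312 .127 0 0 0 -.748;0 0 0 0 0 0"}}

```text
time_s: 18.9
tcp_pos: [0.5794, 0.0032, 0.1271]
ee_rot: [[0.913, -0.407, -0.001], [-0.407, -0.913, 0.0], [-0.001, 0.0, -1.0]]
wrist_force: [-0.7, -1.9, -0.6]
gripper_width: 0.15
gripper_force: 30.5
```

Request:
{"api": "play_rows", "payload": {"commands": "-.295 .161 0 0 0 -.748;-.276 .193 0 0 0 -.748;-.252 .223 0 0 0 -.748;-.226 .249 0 0 0 -.748;-.196 .273 0 0 0 -.748;-.165 .293 0 0 0 -.748;-.131 .310 0 0 0 -.748;-.095 .323 0 0 0 -.748;-.058 .331 0 0 0 -.748;0 0 0 0 0 0;0 0 0 0 0 0"}}

```text
time_s: 20.0
tcp_pos: [0.5281, 0.0735, 0.1271]
ee_rot: [[0.144, -0.99, -0.004], [-0.99, -0.144, -0.001], [0.001, 0.004, -1.0]]
wrist_force: [-5.7, -1.3, 4.4]
gripper_width: 0.152
gripper_force: 30.3
```

Request:
{"api": "play_rows", "payload": {"commands": "-.005 .05 0 0 0 0;-.005 .05 0 0 0 0;0 0 0 0 0 0"}}

```text
time_s: 20.3
tcp_pos: [0.5279, 0.0748, 0.1271]
ee_rot: [[0.143, -0.99, -0.004], [-0.99, -0.143, -0.004], [0.003, 0.005, -1.0]]
wrist_force: [-4.3, -7.0, 4.1]
gripper_width: 0.15
gripper_force: 30.3
```

The gate is on its stop at about 0°. I'm releasing it, rising, and looking down over the holes.

Request:
{"api": "play_rows", "payload": {"commands": "0 0 0 0 0 0;0 0 0 0 0 0;0 0 0 0 0 0", "grip": 45}}

```text
time_s: 20.6
tcp_pos: [0.5303, 0.0773, 0.1273]
ee_rot: [[0.142, -0.99, 0.002], [-0.99, -0.142, 0.001], [-0.0, -0.002, -1.0]]
wrist_force: [0.3, -0.0, 0.8]
gripper_width: 0.341
gripper_force: 0.0
```

Request:
{"api": "play_rows", "payload": {"commands": "0 0 .3 0 0 0;0 0 .6 0 0 0;0 0 .6 0 0 0;0 0 .6 0 0 0;0 0 .6 0 0 0;0 0 .6 0 0 0;0 0 .6 0 0 0;-.46 -.053 0 0 0 0;-.46 -.053 0 0 0 0;-.46 -.053 0 0 0 0;-.46 -.053 0 0 0 0;-.46 -.053 0 0 0 0;0 0 0 0 0 0;0 0 0 0 0 0"}}

```text
time_s: 22.0
tcp_pos: [0.4608, 0.0692, 0.2446]
ee_rot: [[0.142, -0.99, 0.002], [-0.99, -0.142, 0.001], [-0.0, -0.002, -1.0]]
wrist_force: [0.5, 0.4, -0.4]
gripper_width: 0.52
gripper_force: 0.0
```

Run:
```python
from h import *
np.set_printoptions(precision=4,suppress=True)
s=r.sense(); print(s['tcp_pos'],s['ee_rot'],s['joints'],s['time_s'])
p,d,i=cap('wrist'); X=unproj(d,i); np.savez('w3.npz',p=p,d=d,**{k:np.array(i[k]) for k in('mtx','R','t')})
K=np.array(i['mtx']);q=K@(np.array(i['R'])@np.array([.4594,.0667,.113])+np.array(i['t']).ravel()); u,v=(q[:2]/q[2]).astype(int); print('pred hole px',u,v)
c=p[max(0,v-60):v+60,max(0,u-80):u+80]; print(max(0,v-60),max(0,u-80))
cv2.imwrite('pics/w3.png',cv2.resize(c,None,fx=5,fy=5,interpolation=cv2.INTER_CUBIC))
m=(X[...,2]>.109)&(X[...,2]<.118)&(abs(X[...,0]-.459)<.03)&(abs(X[...,1]-.067)<.03)&(d>0)
S=X[m];print('tab',len(S),cv2.minAreaRect((S[:,:2]*1000).astype(np.float32)) if len(S)>4 else '',S[:,2].mean())
```

```text
[0.4608 0.0692 0.2446] [[ 0.1419 -0.9899  0.0019]
 [-0.9899 -0.1419  0.0006]
 [-0.0003 -0.002  -1.    ]] [ 28.6141   5.2725 -18.8088   0.0248 -65.8078 -20.4676] 22.0
pred hole px 329 187
127 249
tab 1356 ((465.5262451171875, 66.05044555664062), (47.37486267089844, 34.31462860107422), 6.553913116455078) 0.11370672549441298
```

View pics/w3.png

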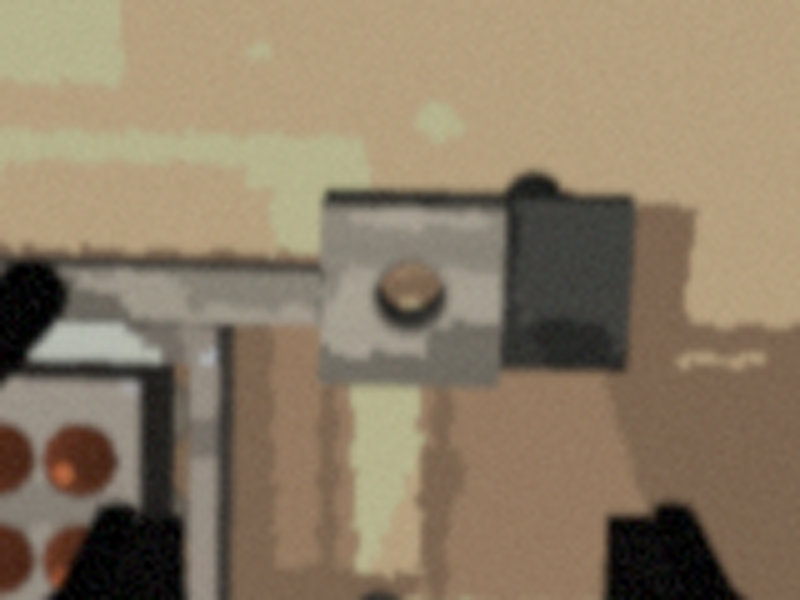

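The tab is square over the bracket, and daylight shows through both holes at crop (411,294), so the gate is shut. Next is the pin.

Run:
```python
from h import *
i=dict(np.load('w3.npz')); print(ray(330.9,185.5,.113,i), ray(331,184.8,.113,i))
```

```text
[0.4587953  0.06439479 0.113     ] [0.45879964 0.06371993 0.113     ]
```

Request:
{"api": "play_rows", "payload": {"commands": "0 -.5 0 0 0 0;-.08 -.745 0 0 0 0;-.08 -.745 0 0 0 0;-.08 -.745 0 0 0 0;-.08 -.745 0 0 0 0;-.08 -.745 0 0 0 0;-.08 -.745 0 0 0 0;-.08 -.745 0 0 0 0;-.08 -.745 0 0 0 0;-.08 -.745 0 0 0 0;-.08 -.745 0 0 0 0;-.08 -.745 0 0 0 0;-.08 -.745 0 0 0 0;-.08 -.745 0 0 0 0;-.08 -.745 0 0 0 0;-.08 -.745 0 0 0 0;-.08 -.745 0 0 0 0;-.08 -.745 0 0 0 0;-.08 -.2 0 0 0 0;0 0 0 0 0 0"}}

```text
time_s: 24.05
tcp_pos: [0.4173, -0.3327, 0.2435]
ee_rot: [[0.139, -0.99, -0.0], [-0.99, -0.139, 0.001], [-0.001, 0.0, -1.0]]
wrist_force: [-0.1, 0.2, 0.2]
gripper_width: 0.519
gripper_force: 0.0
```

Run:
```python
from h import *
np.set_printoptions(precision=4,suppress=True)
s=r.sense(); print(s['tcp_pos'],s['ee_rot'],s['joints'],s['time_s'])
p,d,i=cap('wrist'); X=unproj(d,i); cv2.imwrite('pics/w4.png',p)
for a,b,n in((.089,.1,'head'),(.05,.06,'brick')):
    m=(X[...,2]>a)&(X[...,2]<b)&(abs(X[...,0]-.416)<.05)&(abs(X[...,1]+.33)<.05)&(d>0)
    S=X[m]; print(n,len(S),cv2.minAreaRect((S[:,:2]*1000).astype(np.float32)) if len(S)>4 else '',S[:,2].mean())
```

```text
[ 0.4173 -0.3327  0.2435] [[ 0.1395 -0.9902 -0.0004]
 [-0.9902 -0.1395  0.0006]
 [-0.0007  0.0003 -1.    ]] [-21.154   12.287  -10.3816  -0.0278 -67.3673  29.1828] 24.05
head 259 ((413.7539978027344, -334.3202819824219), (16.83409881591797, 16.400798797607422), 7.986123561859131) 0.0951559092488024
brick 4210 ((413.9541931152344, -333.6761474609375), (75.3641357421875, 75.02523040771484), 83.62537384033203) 0.05554060096535211
```

Request:
{"api": "play_rows", "payload": {"commands": "-.077 0 -.4 0 0 0;0 0 -.65 0 0 0;0 0 -.65 0 0 0;0 0 -.65 0 0 0;0 0 -.65 0 0 0;0 0 -.65 0 0 0;0 0 -.65 0 0 0;0 0 -.65 0 0 0;0 0 -.65 0 0 0;0 0 -.35 0 0 0;0 0 0 0 0 0;0 0 0 0 0 0"}}

```text
time_s: 25.3
tcp_pos: [0.4154, -0.3318, 0.0659]
ee_rot: [[0.142, -0.99, 0.001], [-0.99, -0.142, -0.0], [0.0, -0.001, -1.0]]
wrist_force: [-0.5, -1.0, 2.0]
gripper_width: 0.516
gripper_force: 0.0
```

Request:
{"api": "play_rows", "payload": {"commands": "0 0 0 0 0 0;0 0 0 0 0 0;0 0 0 0 0 0;0 0 0 0 0 0;0 0 0 0 0 0;0 0 0 0 0 0", "grip": 12}}

```text
time_s: 25.9
tcp_pos: [0.415, -0.332, 0.0659]
ee_rot: [[0.141, -0.99, 0.001], [-0.99, -0.141, 0.0], [0.0, -0.001, -1.0]]
wrist_force: [-0.2, -0.5, 2.6]
gripper_width: 0.202
gripper_force: 30.0
```

Request:
{"api": "play_rows", "payload": {"commands": "0 0 .3 0 0 0;0 0 .6 0 0 0;0 0 .65 0 0 0;0 0 .65 0 0 0;0 0 .65 0 0 0;0 0 .65 0 0 0;0 0 .65 0 0 0;0 0 .5 0 0 0;0 0 0 0 0 0"}}

```text
time_s: 26.8
tcp_pos: [0.4163, -0.3326, 0.2078]
ee_rot: [[0.142, -0.99, 0.006], [-0.99, -0.142, -0.002], [0.003, -0.005, -1.0]]
wrist_force: [0.6, -0.1, -0.3]
gripper_width: 0.198
gripper_force: 30.0
```

Request:
{"api": "play_rows", "payload": {"commands": ".08 .4 0 0 0 0;.08 .75 0 0 0 0;.08 .75 0 0 0 0;.08 .75 0 0 0 0;.08 .75 0 0 0 0;.08 .75 0 0 0 0;.08 .75 0 0 0 0;.08 .75 0 0 0 0;.08 .75 0 0 0 0;.08 .75 0 0 0 0;.08 .75 0 0 0 0;.08 .75 0 0 0 0;.08 .75 0 0 0 0;.08 .75 0 0 0 0;.08 .75 0 0 0 0;.08 .75 0 0 0 0;.08 .75 0 0 0 0;.1 .7 0 0 0 0;0 .35 0 0 0 0;0 0 0 0 0 0"}}

```text
time_s: 28.8
tcp_pos: [0.4581, 0.0725, 0.2042]
ee_rot: [[0.143, -0.99, -0.001], [-0.99, -0.143, -0.0], [0.0, 0.001, -1.0]]
wrist_force: [-0.3, -0.8, -0.5]
gripper_width: 0.193
gripper_force: 30.0
```

Request:
{"api": "play_rows", "payload": {"commands": "0 0 -.2 0 0 0;0 0 -.2 0 0 0;0 0 -.2 0 0 0;0 0 0 0 0 0;0 0 0 0 0 0;0 0 0 0 0 0"}}

```text
time_s: 29.4
tcp_pos: [0.4591, 0.0714, 0.1873]
ee_rot: [[0.141, -0.99, 0.001], [-0.99, -0.141, 0.0], [-0.0, -0.001, -1.0]]
wrist_force: [0.2, -0.7, -0.1]
gripper_width: 0.198
gripper_force: 30.0
```

Request:
{"api": "play_rows", "payload": {"commands": "0 -.18 0 0 0 0;0 0 0 0 0 0;0 0 0 0 0 0"}}

```text
time_s: 29.7
tcp_pos: [0.4589, 0.066, 0.1873]
ee_rot: [[0.141, -0.99, 0.001], [-0.99, -0.141, 0.0], [-0.0, -0.001, -1.0]]
wrist_force: [0.3, -0.7, -0.7]
gripper_width: 0.197
gripper_force: 30.0
```

Run:
```python
from h import *
s=r.sense(); print(s['tcp_pos'],s['time_s'])
p,d,i=cap('wrist'); np.savez('w5.npz',p=p,d=d,**{k:np.array(i[k]) for k in('mtx','R','t')})
K=np.array(i['mtx']);R=np.array(i['R']);t=np.array(i['t']).ravel();f=lambda P:(lambda q:q[:2]/q[2])(K@(R@np.array(P)+t))
print('hole',f([.4588,.0642,.113]),'tip pred',f([*s['tcp_pos'][:2],s['tcp_pos'][2]-.059]))
cv2.imwrite('pics/w5.png',cv2.resize(p[120:290,210:450],None,fx=3.3,fy=3.3,interpolation=cv2.INTER_CUBIC))
```

```text
[0.45890522 0.06600204 0.18725033] 29.7
hole [328.43407219 205.55647174] tip pred [327.96921066 213.87089858]
```

View pics/w5.png

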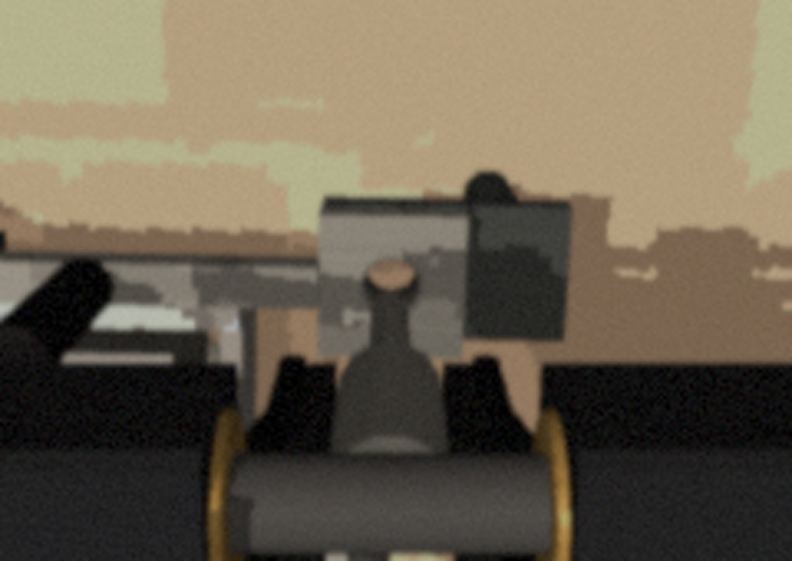

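The pin tip at (390,290) lines up with the hole at (390,283). I'm inserting slowly.

Request:
{"api": "play_rows", "payload": {"commands": "0 0 -.1 0 0 0;0 0 -.1 0 0 0;0 0 -.1 0 0 0;0 0 -.1 0 0 0;0 0 -.1 0 0 0;0 0 -.1 0 0 0;0 0 -.1 0 0 0;0 0 0 0 0 0"}}

```text
time_s: 30.55
tcp_pos: [0.4586, 0.0661, 0.1656]
ee_rot: [[0.141, -0.99, -0.0], [-0.99, -0.141, -0.0], [0.0, 0.0, -1.0]]
wrist_force: [1.1, 0.2, -0.4]
gripper_width: 0.197
gripper_force: 30.0
```

Tip at about 0.107, inside the tab, and the force is near zero. Continuing.

Request:
{"api": "play_rows", "payload": {"commands": "0 0 -.12 0 0 0;0 0 -.12 0 0 0;0 0 -.12 0 0 0;0 0 -.12 0 0 0;0 0 0 0 0 0"}}

```text
time_s: 31.05
tcp_pos: [0.4584, 0.066, 0.151]
ee_rot: [[0.141, -0.99, -0.001], [-0.99, -0.141, -0.0], [0.0, 0.001, -1.0]]
wrist_force: [-0.5, 0.3, -1.0]
gripper_width: 0.199
gripper_force: 30.0
```

Request:
{"api": "play_rows", "payload": {"commands": "0 0 -.12 0 0 0;0 0 -.12 0 0 0;0 0 -.12 0 0 0;0 0 -.12 0 0 0;0 0 -.12 0 0 0;0 0 0 0 0 0"}}

```text
time_s: 31.65
tcp_pos: [0.4585, 0.066, 0.1331]
ee_rot: [[0.141, -0.99, -0.001], [-0.99, -0.141, -0.0], [0.0, 0.001, -1.0]]
wrist_force: [-0.4, 0.1, -1.0]
gripper_width: 0.2
gripper_force: 30.0
```

Tip at about 0.074, through both holes. Down the last 9 mm or so to seat the head.

Request:
{"api": "play_rows", "payload": {"commands": "0 0 -.08 0 0 0;0 0 -.08 0 0 0;0 0 -.08 0 0 0;0 0 -.03 0 0 0;0 0 0 0 0 0"}}

```text
time_s: 32.15
tcp_pos: [0.4588, 0.0661, 0.1254]
ee_rot: [[0.141, -0.99, 0.0], [-0.99, -0.141, 0.0], [0.0, -0.0, -1.0]]
wrist_force: [0.5, -0.1, -1.3]
gripper_width: 0.197
gripper_force: 30.0
```

Request:
{"api": "play_rows", "payload": {"commands": "0 0 0 0 0 0;0 0 0 0 0 0;0 0 0 0 0 0;0 0 0 0 0 0", "grip": 40}}

```text
time_s: 32.55
tcp_pos: [0.459, 0.0662, 0.1257]
ee_rot: [[0.141, -0.99, 0.001], [-0.99, -0.141, 0.0], [-0.0, -0.001, -1.0]]
wrist_force: [-0.5, -0.5, -0.6]
gripper_width: 0.429
gripper_force: 0.0
```

Request:
{"api": "play_rows", "payload": {"commands": "0 0 .2 0 0 0;0 0 .5 0 0 0;0 0 .6 0 0 0;0 0 .6 0 0 0;0 0 .6 0 0 0;0 0 .6 0 0 0;0 -.6 .6 0 0 0;0 -.6 .3 0 0 0;0 -.4 0 0 0 0;0 0 0 0 0 0;0 0 0 0 0 0"}}

```text
time_s: 33.65
tcp_pos: [0.4585, 0.018, 0.245]
ee_rot: [[0.14, -0.99, -0.001], [-0.99, -0.14, 0.0], [-0.0, 0.001, -1.0]]
wrist_force: [-0.8, -0.4, -0.1]
gripper_width: 0.458
gripper_force: 0.0
```

Run:
```python
from h import *
np.set_printoptions(precision=4,suppress=True)
s=r.sense(); print(s['tcp_pos'],s['time_s'])
for n in ('wrist','top'):
    p,d,i=cap(n); X=unproj(d,i)
    m=(X[...,2]>.13)&(X[...,2]<.17)&(abs(X[...,0]-.459)<.025)&(abs(X[...,1]-.066)<.025)&(d>0)
    S=X[m]; print(n,len(S),np.percentile(S,[5,50,95],axis=0) if len(S) else '')
    if n=='wrist': cv2.imwrite('pics/w6.png',p)
```

```text
[0.4585 0.018  0.245 ] 33.65
wrist 409 [[0.4521 0.0558 0.1324]
 [0.4599 0.0593 0.1525]
 [0.467  0.0663 0.1543]]
top 0
```

View pics/w6.png

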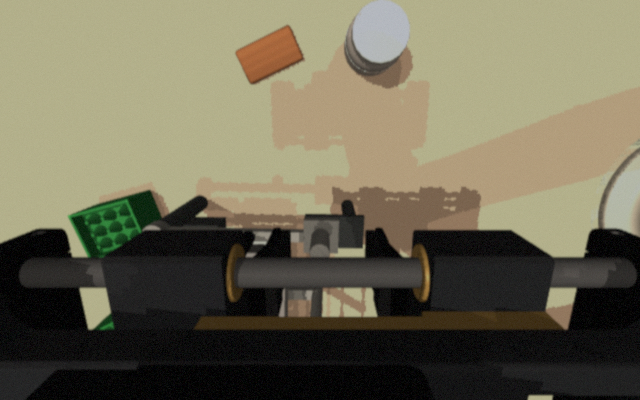

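The head top is at 0.153 m, which is the tab's 0.113 plus the 40 mm head, so the pin is fully seated. The jar and rib are standing where they were, and the gripper is clear.

```bash
python3 -c "
from station import r
print(r.finish_job())"
```

```text
the job is handed in; nothing more can be done
None
```

I handed the job in at about 34 s of the 72 s allowed: the front bin stands level in the tray, the second bin has rolled down to the stop, and the gate is shut with the pin fully seated through both holes (no score came back).

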